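# Knock the stuck backing plug out of a welded hub

### The arm

A 6-joint arm with a two-finger parallel gripper is mounted at the origin on the work surface. World frame = base frame: x ahead of the robot, y to its left, z up, the work surface at z = 0. Lengths are in mm, angles in rad, forces in N, time in s.
With the tool pointing down it reaches from about 300 to 875 mm from the base axis. Payload 6.4 kg.
Tool frame: the origin (TCP) lies at the very end of the fingers, on their centre line; the grasp point (between the pads) lies 19 mm behind it; z points along the fingers, y is the direction in which the jaws open and shut (so a half turn about z gives the same grasp; the last joint's range is limited). The gripper opens to 88 mm and grips with 3 to 60 N. Pads are 18 mm wide; open, the fingers measure 123 mm over their backs; the gripper's body (75 mm by 187 mm) begins 45 mm behind the grasp point.
Start: joints at [1.07, 0.181, 1.607, -0, 1.354, -0.206], TCP at [167.054, 550.213, 238.714] pointing down, gripper open.
Joint ranges: [-2.99, 2.99], [-0.89, 2.07], [0.3, 2.58], [-1.14, 4.28], [0, 2.63], [-3.12, 3.12]. Speed limits (rad/s): [2.57, 2.57, 3.01, 3.14, 3.14, 3.14].

### API

Orientations are given as a unit quaternion [x, y, z, w].
In Python, from plant import sensors, snapshot, camera_info, env gives the robot as it stands. The module is installed in compiled form; this text tells all that it offers.
- The arm moves only by the tool servo_tool, never from a script. Its argument "steps" is one flat list of numbers, 7 for each row, row after row: the opening, from 0 (shut) to 1 (fully open), then the shift along the tool's x, y, z in mm, then the turn, a rotation vector about the tool's x, y, z in degrees. A call has 1 to 5 rows; each row shifts and turns the pose as measured when the row begins, along the tool's axes as they then stand; what a row does not reach is not made up. A row lasts 1/8 s, in which the tool goes at most 62.5 mm and 10.7 degrees, less where a joint would pass 70% of its speed; a pose out of reach is approached as far as the arm can. A call is refused whole if a number of a shift passes 62.5 or a number of a turn 10.7, either way. A call with a gripper value outside its range is refused whole. The fingers move at their own pace and stop on an object; the grip force is fixed at half the most. Time passes only in rows, so rows that do not move let the fingers close. It gives the time, the measured TCP pose, the force and the opening at its end, in the units of the state.
- sensors.get_state(): the state, without advancing time (a new reading comes with each control period).
- snapshot(name): name is "side" or "top" or "wrist"; returns (picture, depth): 420x560x3 uint8, red, green, blue; 420x560 float32, mm along the optical axis (not along the pixel's ray), 0 where there is no reading.
- camera_info(name): a dict with "intrinsics" (3x3 intrinsics, pixels), "k1" (the pictures are not rectified: a ray, as slopes to the right and down, at radius r is drawn at 1 + k1 r^2 times it, then the intrinsics apply), "origin" and "attitude" of the camera in the world. Camera axes: x right, y down, z forward; pixel columns grow to the right and rows downward; lengths in mm; the calibration is good to about 2 mm. A picture is of the moment at which its call begins: read the wrist's pose just before it. camera_info takes no time and is no camera call; for the wrist camera it gives the pose at the moment of the call.
- env.job_done(): hands the job in, once; it reports no verdict.
The state is a dict: "clock": time; "joint_pos": joint angles; "qd": joint speeds; "tau": joint torques, N m; "position": TCP position; "ee_rot": TCP orientation; "contact_force": force on the tool from outside, world axes, zero at the start; "ft_torque": the same for the moment, N m; "finger_gap": opening from 0.0 (shut) to 1.0 (fully open).
Only numpy, scipy, OpenCV 4.12 (cv2) and the standard library are available. Lean on these libraries where they do the work, as an engineer would, in place of code of your own. Each camera call takes 0.05 s, during which the arm holds its last target.

### The job

A backing plug is still stuck under one of the two welded hubs; the other hub is already clear. Take the slim drift from the rack, put its shank down the hole in the top of the hub with the plug and push steadily (do not drop it in) until the plug has fallen out onto the table underneath and the drift's collar sits flat on the hub, then let go and leave the drift standing there. Leave the thick drift, which is too big for the hole, in the rack.

Things in the scene. Friction and masses are not known exactly. Their poses are not given: they have to be found in the camera images.
- drift: slim steel drift, 0.25 to 0.5 kg, upright in one of the two places of the grey rack. Handle 24 mm dia, 50 high; below it a collar 64 dia, 8 thick; below that a shank 14 dia, 62 long. Origin: centre of the collar's underside, z up: handle from z = 8 to 58 mm, shank tip at -62. In the rack the collar rests 75 mm above the table on a 42 mm hole; it lifts straight out
- thick_drift: the thick drift in the other place of the rack, 120 mm away, not to be used: same form and heights but handle 42 mm and shank 38 mm in diameter. Origin: centre of the collar's underside
- plug: the stuck aluminium plug, a spool 46 mm dia and 45 high, in the tube under the hub's plate: its flat top shows through the hole 17 mm below the hub's top, its foot stands 5 mm out of the tube. Origin: centre of its underside, z up. Sprung tabs hold it: it yields to a downward push of roughly 10 to 20 N and after some 20 mm drops by itself onto the table
- hub_mouth (a point): centre of the access hole at the top face of the hub with the plug, 117 mm above the table; z up. The hub is fixed: steel plate 100 x 100 x 8 mm on four feet, through hole 34 mm dia in the middle, under it a tube of 50 mm bore ending 60 mm above the table. The clear hub looks the same, but its hole is empty. With its collar seated the drift's origin is at this height
There are look-alikes about, which are no part of the job. Leave any brown or red look-alike of the drift alone.

How it is judged:
By the outcome, as a careful person would: the job done as asked, in the order asked, and still so for the second after the job is handed in, with the robot touching nothing.
It also fails if it takes over 42 s, if anything falls off the work surface, if the arm or the gripper's body presses on something with over 40 N, if the wrist force passes 120 N, or if a joint passes its speed limit or range.

## Working session

There is one attempt and no reset: what is moved stays moved. The work goes in short steps, Python scripts to look and compute and a tool call to move; the robot and the scene stay as the last step left them, time stands still between calls to the robot, and variables do not carry over. Pictures are saved under pics/ and viewed, and the job is handed in when it is done.

Besides the shell and the picture viewer there is one more tool, called after "Call:" as name(argument=value, ...), one argument or row to a line, values as JSON. servo_tool: Moves the arm, as the interface text tells. Its arguments: {"type":"object","properties":{"steps":{"type":"array"}},"required":["steps"]}

```bash
mkdir -p pics
cat > h.py <<'E'
import numpy as np, cv2
from plant import sensors, snapshot, camera_info, env
from scipy.spatial.transform import Rotation as R
def snap(name,fn=None):
    ci=camera_info(name); im,d=snapshot(name)
    if fn: cv2.imwrite('pics/'+fn,im[:,:,::-1]); np.savez('pics/'+fn[:-4]+'.npz',im=im,d=d)
    return ci,im,d
E
python3 - <<'E'
from h import *
s=sensors.get_state(); print(s)
for n in ('top','side'):
    ci,im,d=snap(n,n+'1.png'); print(n,ci)
E
```

```text
{'clock': 0.0, 'joint_pos': array([ 1.06973177e+00,  1.81513891e-01,  1.60797523e+00,  2.89226579e-05,
        1.35381633e+00, -2.06305977e-01]), 'qd': array([ 4.23249499e-05,  3.31050864e-04,  5.86399195e-04,  2.37268333e-04,
       -1.37501894e-03,  1.43880909e-03]), 'tau': array([ 3.09001425e-04, -4.33848488e+01, -3.41855121e+01,  7.01654842e-02,
        3.82174307e-02, -1.62217329e-04]), 'position': array([166.76300058, 549.73806041, 237.84125336]), 'ee_rot': array([ 1.46849380e-01,  9.89158494e-01, -7.98501792e-04, -3.09866408e-04]), 'contact_force': array([0.25477844, 0.16797836, 0.98420857]), 'ft_torque': array([0.0080233 , 0.02746921, 0.02137636]), 'finger_gap': 0.9990676362381113}
top {'intrinsics': array([[462.86995379,   0.        , 274.47972169],
       [  0.        , 462.86995379, 203.29797355],
       [  0.        ,   0.        ,   1.        ]]), 'k1': -0.0846492997088342, 'origin': array([481.38992725, -47.22364272, 957.86860374]), 'attitude': array([ 0.70697933, -0.70520554,  0.03888453, -0.03678824])}
side {'intrinsics': array([[382.4786083 ,   0.        , 278.53462102],
       [  0.        , 382.4786083 , 207.23547782],
       [  0.        ,   0.        ,   1.        ]]), 'k1': -0.05327322652614336, 'origin': array([267.80962391, 450.17040672, 451.51372563]), 'attitude': array([-0.22383406,  0.8345762 , -0.48682404,  0.12799697])}
```

View pics/top1.png

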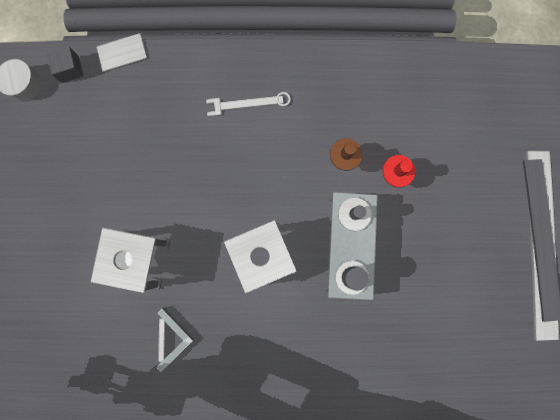

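View pics/side1.png

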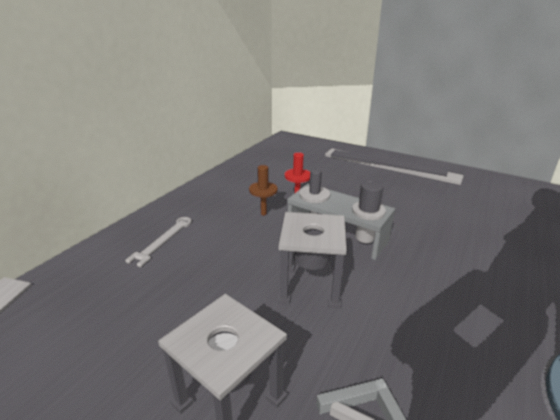

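The pictures show two rack drifts in the top view: slim at (358,212) and thick at (354,278). The brown look-alike is at (348,152) and the red one at (402,168). There are two hubs: the left one at (123,260) with a bright disc in its hole, and the right one at (260,257) with a dark hole. Next I measure depths to confirm.

```bash
cat >> h.py <<'E'
def rays(ci,px):
    K=ci['intrinsics'];px=np.asarray(px,float).reshape(-1,2)
    D=np.array([ci['k1'],0,0,0,0])
    u=cv2.undistortPoints(px.reshape(-1,1,2),K,D,None,None,None).reshape(-1,2)
    return np.c_[u,np.ones(len(u))]
def world_d(ci,px,z): 
    return R.from_quat(ci['attitude']).apply(rays(ci,px)*np.asarray(z).reshape(-1,1))+ci['origin']
def onplane(ci,px,h):
    r=R.from_quat(ci['attitude']).apply(rays(ci,px)); t=(h-ci['origin'][2])/r[:,2]
    return ci['origin']+r*t[:,None]
def cloud(ci,d):
    v,u=np.mgrid[0:420,0:560]
    P=world_d(ci,np.c_[u.ravel(),v.ravel()],d.ravel()).reshape(420,560,3); P[d<=0]=np.nan
    return P
E
python3 - <<'E'
from h import *
ci=camera_info('top'); z=np.load('pics/top1.npz'); im,d=z['im'],z['d']
P=cloud(ci,d); H=P[:,:,2]
def f(n,uv): print(n,uv,np.round(P[uv[1],uv[0]]),im[uv[1],uv[0]])
for n,uv in dict(table=(200,200),holeL=(124,260),plateL=(105,240),plateL2=(145,285),holeR=(260,257),plateR=(240,240),plateR2=(285,270),slimtop=(361,212),slimcol=(345,213),thick=(357,278),col2=(345,268)).items(): f(n,uv)
for n,(x0,x1,y0,y1) in dict(L=(110,138,246,274),R=(246,274,243,271)).items():
    print(n); print(np.round(H[y0:y1:3,x0:x1:2]).astype(int))
# hub plates: mask by height
m=((H>107)&(H<127)).astype(np.uint8)
n,l,st,c=cv2.connectedComponentsWithStats(m)
for i in range(1,n):
    if st[i,4]>300: print(st[i],c[i],cv2.minAreaRect(np.argwhere(l==i)[:,::-1].astype(np.float32)))
z=cv2.resize(im[185:310,80:420],None,fx=2.3,fy=2.3,interpolation=cv2.INTER_CUBIC)
cv2.imwrite('pics/crop1.png',z[:,:,::-1])
E
```

```text
table (200, 200) [591. 105.   2.] [106 106 111]
holeL (124, 260) [467. 230. 100.] [175 178 178]
plateL (105, 240) [503. 261. 117.] [207 207 205]
plateL2 (145, 285) [422. 185. 114.] [129 129 127]
holeR (260, 257) [473. -20.  -2.] [105 105 110]
plateR (240, 240) [505.  13. 116.] [211 211 209]
plateR2 (285, 270) [451. -69. 119.] [218 219 218]
slimtop (361, 212) [ 555. -205.  132.] [110 109 115]
slimcol (345, 213) [ 557. -184.   84.] [209 209 205]
thick (357, 278) [ 437. -196.  136.] [107 107 113]
col2 (345, 268) [ 453. -182.   84.] [180 181 178]
L
[[118 115 119 117 118 115 120 120 117 117 120 118 119 120]
 [121 120 117 119 118 118 120 118 118 118 117 117 119 118]
 [116 117 117 117 112 102  99 104 102 118 115 119 117 116]
 [117 116 120 109 101 102 103 101 101 102  99 118 120 117]
 [116 116 115 101 102 103 102 102 103 100  99 117 121 118]
 [119 118 115 103 101 101 100 101 101 101 100 120 115 121]
 [116 119 118 101 101 102 100 101 101 102 116 116 119 118]
 [118 119 119 118 113 102 102 100 101 102 118 120 121 119]
 [116 117 116 119 117 118 120 119 119 118 117 117 118 119]
 [119 117 117 118 
[... 2753 characters left out ...]
          119                  119]
 [                 117                  118                  118
                   120                  118                  117
                   120                  118                  118
                   119                  121                  120
                   115                  121]]
[ 224  221   73   72 2810] [259.60106762 256.4911032 ] ((259.5, 256.5000305175781), (55.673927307128906, 55.67393112182617), 66.80140686035156)
[  91  228   65   65 2795] [122.87084079 260.18783542] ((122.91304779052734, 260.1761474609375), (55.64887237548828, 55.4889030456543), 11.53462028503418)<stdin>:7: RuntimeWarning: invalid value encountered in cast
```

View pics/crop1.png

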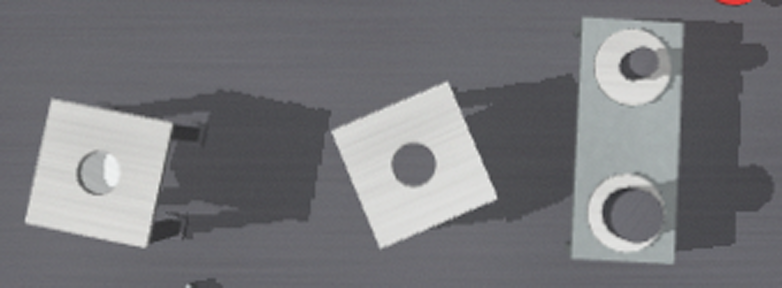

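The left hub's hole reads about 101 mm, which is 17 mm below its 117 mm plate, so the plug is there. The right hub reads 0, so it is clear. The slim drift is the upper rack place at (358,212), with its thin handle. Now I measure the precise positions.

Run:
```python
from h import *
ci=camera_info('top'); z=np.load('pics/top1.npz'); im,d=z['im'],z['d']
P=cloud(ci,d); H=P[:,:,2]
m=((H>109)&(H<126)).astype(np.uint8)
n,l,st,c=cv2.connectedComponentsWithStats(m)
i=l[240,105]; mm=(l==i).astype(np.uint8)
# corners
rect=cv2.boxPoints(cv2.minAreaRect(np.argwhere(mm)[:,::-1].astype(np.float32)))
W=onplane(ci,rect,117); print('plate corners',W.round(1),W.mean(0).round(1),[np.linalg.norm(W[k]-W[k-1]).round(1) for k in range(4)])
# hole
hole=np.zeros_like(mm); hole[244:277,108:140]=1-mm[244:277,108:140]
cs,_=cv2.findContours(hole,cv2.RETR_EXTERNAL,cv2.CHAIN_APPROX_NONE); cc=max(cs,key=cv2.contourArea)
el=cv2.fitEllipse(cc); print('hole px',el,onplane(ci,[el[0]],117).round(1))
# slim top
def top(u0,u1,v0,v1,lo,hi,h):
    s=np.zeros_like(mm); s[v0:v1,u0:u1]=((H>lo)&(H<hi))[v0:v1,u0:u1]
    cs,_=cv2.findContours(s,cv2.RETR_EXTERNAL,cv2.CHAIN_APPROX_NONE); cc=max(cs,key=cv2.contourArea)
    (a,b),r=cv2.minEnclosingCircle(cc); el=cv2.fitEllipse(cc)
    q=s.astype(bool); print(onplane(ci,[[a,b]],h).round(1),onplane(ci,[el[0]],h).round(1),'diam px',2*r,'mm',2*r/462.9*(957.9-h),'cloud med',np.nanmedian(P[q],0).round(1))
top(335,385,190,235,124,142,133)
top(335,385,190,235,78,90,83)
top(335,385,250,300,124,142,133)
top(335,385,250,300,78,90,83)
for n,msk in dict(red=(im[:,:,0]>150)&(im[:,:,1]<60),brown=(im[:,:,0]>70)&(im[:,:,2]<50)&(im[:,:,1]<80)).items():
    q=msk&(H>20); print(n,np.nanmin(P[q],0).round(),np.nanmax(P[q],0).round())
```

```text
plate corners [[427.1 285.9 117. ]
 [526.3 268.7 117. ]
 [506.6 166.6 117. ]
 [408.3 184.5 117. ]] [467.1 226.4 117. ] [np.float64(103.1), np.float64(100.7), np.float64(104.0), np.float64(99.9)]
hole px ((122.9569091796875, 259.49652099609375), (15.769340515136719, 17.483184814453125), 177.16482543945312) [[468.1 226.  117. ]]
[[ 555.3 -201.8  133. ]] [[ 555.2 -201.9  133. ]] diam px 13.62051010131836 mm 24.27210797705231 cloud med [ 554.8 -201.2  133.7]
[[ 556.6 -202.2   83. ]] [[ 555.5 -202.2   83. ]] diam px 35.96231460571289 mm 67.97025069893759 cloud med [ 551.7 -198.6   83.5]
[[ 437.  -195.4  133. ]] [[ 436.8 -194.9  133. ]] diam px 23.64564323425293 mm 42.137159438183716 cloud med [ 437.4 -194.5  133.8]
[[ 436.6 -194.5   83. ]] [[ 436.3 -196.3   83. ]] diam px 35.414276123046875 mm 66.93443547214022 cloud med [ 443.2 -185.9   83.3]
red [ 611. -324.   66.] [ 674. -262.  123.]
brown [ 619. -324.   65.] [ 696. -161.  123.]
```

Call:
servo_tool(
  steps=[1, -42, -43, 0, 0, 0, 0, 1, -42, -43, 0, 0, 0, 0, 1, -42, -43, 0, 0, 0, 0, 1, -42, -43, 0, 0, 0, 0, 1, -42, -43, 0, 0, 0, 0],
)

```text
clock: 0.72
position: [306.6, 278.2, 235.9]
ee_rot: [0.143, 0.99, -0.002, -0.001]
contact_force: [0.4, 0.3, -1.2]
finger_gap: 0.996
```

Call:
servo_tool(
  steps=[1, -42, -43, 0, 0, 0, 0, 1, -42, -43, 0, 0, 0, 0, 1, -42, -43, 0, 0, 0, 0, 1, -42, -43, 0, 0, 0, 0, 1, -42, -43, 0, 0, 0, 0],
)

```text
clock: 1.35
position: [449.5, 3.3, 236.5]
ee_rot: [0.143, 0.99, -0.001, 0.0]
contact_force: [0.7, 0.2, 0.1]
finger_gap: 0.999
```

Call:
servo_tool(
  steps=[1, -42, -43, 0, 0, 0, 0, 1, -42, -43, 0, 0, 0, 0, 1, -42, -43, 0, 0, 0, 0, 1, -20, -21, 0, 0, 0, 0, 1, 0, 0, 0, 0, 0, 0],
)

```text
clock: 1.98
position: [549.0, -192.6, 234.5]
ee_rot: [0.146, 0.989, -0.001, -0.001]
contact_force: [-1.0, 0.9, -0.1]
finger_gap: 0.999
```

```bash
cat >> h.py <<'E'
def togo(target,s=None):
    s=s or sensors.get_state()
    r=R.from_quat(s['ee_rot']); print('pos',s['position'].round(1),'tool delta',r.inv().apply(np.array(target)-s['position']).round(1),'yaxis',r.as_matrix()[:,1].round(3),'zaxis',r.as_matrix()[:,2].round(4),'F',s['contact_force'].round(1),'gap',round(s['finger_gap'],3),'t',s['clock'],'q',s['joint_pos'].round(2))
E
python3 - <<'E'
from h import *
togo([555.4,-202,97])
ci,im,d=snap('wrist','w1.png')
E
```

```text
pos [ 549.  -192.6  234.5] tool delta [ -9.   -7.  137.5] yaxis [ 0.289  0.957 -0.001] zaxis [-1.7e-03 -9.0e-04 -1.0e+00] F [-1.   0.9 -0.1] gap 0.999 t 1.975 q [-0.54  0.2   1.59 -0.    1.35 -1.82]
```

View pics/w1.png

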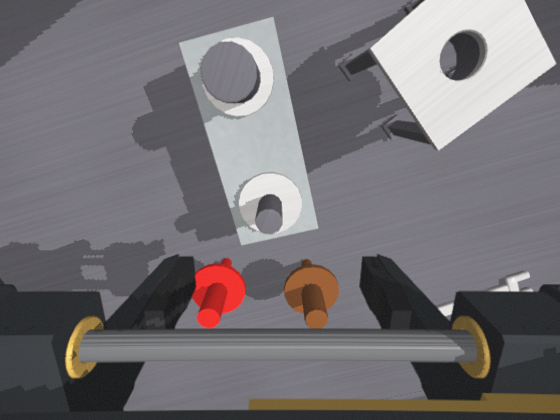

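The wrist view shows the thick drift at (232,75) and the slim one at (269,215), nearest between the fingers. Red is at (215,295) and brown at (312,295), beyond it. I check the slim position with this view.

Run:
```python
from h import *
ci=camera_info('wrist'); z=np.load('pics/w1.npz'); im,d=z['im'],z['d']
P=cloud(ci,d); H=P[:,:,2]
for (u0,u1,v0,v1,lo,hi,h) in [(235,305,165,245,127,142,133),(235,305,165,245,77,90,83)]:
    s=np.zeros((420,560),np.uint8); s[v0:v1,u0:u1]=((H>lo)&(H<hi))[v0:v1,u0:u1]
    cs,_=cv2.findContours(s,cv2.RETR_EXTERNAL,cv2.CHAIN_APPROX_NONE); cc=max(cs,key=cv2.contourArea).reshape(-1,2)
    W=onplane(ci,cc,h)[:,:2].astype(np.float32); print(len(cc),cv2.minEnclosingCircle(W))
print(ci['origin'],ci['attitude'])
```

```text
76 ((553.98193359375, -201.4384307861328), 12.311084747314453)
243 ((554.737548828125, -201.7290802001953), 32.236392974853516)
[ 467.46423463 -167.50078721  380.45654543] [0.79171809 0.58898985 0.09673902 0.13005765]
```

Call:
servo_tool(
  steps=[1, -8, -7, 0, 0, 0, 0, 1, 0, 0, 20, 0, 0, 0, 1, 0, 0, 0, 0, 0, 0],
)

```text
clock: 2.4
position: [553.9, -197.9, 214.4]
ee_rot: [0.144, 0.99, -0.0, -0.001]
contact_force: [-0.8, -0.1, 0.0]
finger_gap: 0.999
```

```bash
python3 -c "
from h import *
togo([554.7,-201.8,96])"
```

```text
pos [ 553.9 -197.9  214.4] tool delta [ -2.2  -3.5 118.4] yaxis [ 0.285  0.959 -0.001] zaxis [-2.4e-03  1.0e-04 -1.0e+00] F [-0.8 -0.1  0. ] gap 0.999 t 2.4 q [-0.54  0.23  1.6  -0.    1.32 -1.83]
```

Call:
servo_tool(
  steps=[1, -2, -4, 25, 0, 0, 0, 1, 0, 0, 35, 0, 0, 0, 1, 0, 0, 35, 0, 0, 0, 1, 0, 0, 20, 0, 0, 0, 1, 0, 0, 0, 0, 0, 0],
)

```text
clock: 3.02
position: [558.0, -200.8, 103.0]
ee_rot: [0.141, 0.99, -0.002, 0.003]
contact_force: [-0.4, 0.2, 0.4]
finger_gap: 1.002
```

```bash
python3 -c "
from h import *
togo([554.7,-201.8,96])"
```

```text
pos [ 558.  -200.8  103. ] tool delta [ 3.  -1.9  6.9] yaxis [ 0.279  0.96  -0.003] zaxis [ 0.0052 -0.0044 -1.    ] F [-0.4  0.2  0.4] gap 1.002 t 3.025 q [-0.54  0.37  1.67 -0.    1.1  -1.83]
```

Call:
servo_tool(
  steps=[1, 3, -2, 7, 0, 0, 0, 1, 0, 0, 0, 0, 0, 0],
)

```text
clock: 3.28
position: [555.8, -202.2, 98.2]
ee_rot: [0.141, 0.99, -0.003, 0.005]
contact_force: [-0.4, -0.3, -0.7]
finger_gap: 0.999
```

```bash
python3 -c "
from h import *
for i in range(3): togo([554.7,-201.8,96])"
```

```text
pos [ 555.8 -202.2   98.2] tool delta [1.2 0.1 2.2] yaxis [ 0.278  0.96  -0.004] zaxis [ 0.0082 -0.0063 -0.9999] F [-0.4 -0.3 -0.7] gap 0.999 t 3.275 q [-0.55  0.37  1.68 -0.    1.08 -1.84]
pos [ 555.8 -202.2   98.2] tool delta [1.2 0.1 2.2] yaxis [ 0.278  0.96  -0.004] zaxis [ 0.0082 -0.0063 -0.9999] F [-0.4 -0.3 -0.7] gap 0.999 t 3.275 q [-0.55  0.37  1.68 -0.    1.08 -1.84]
pos [ 555.8 -202.2   98.2] tool delta [1.2 0.1 2.2] yaxis [ 0.278  0.96  -0.004] zaxis [ 0.0082 -0.0063 -0.9999] F [-0.4 -0.3 -0.7] gap 0.999 t 3.275 q [-0.55  0.37  1.68 -0.    1.08 -1.84]
```

```bash
cat >> h.py <<'E'
def tilt(s=None):
    s=s or sensors.get_state(); t=R.from_quat(s['ee_rot']).inv().apply([0,0,-1]); print('level turn deg',np.degrees([-t[1],t[0]]).round(2))
E
python3 -c "
from h import *
tilt()"
```

```text
level turn deg [-0.21  0.55]
```

Call:
servo_tool(
  steps=[1, 1, 0, 2, -0.2, 0.5, 0, 0, 0, 0, 0, 0, 0, 0, 0, 0, 0, 0, 0, 0, 0, 0, 0, 0, 0, 0, 0, 0, 0, 0, 0, 0, 0, 0, 0],
)

```text
clock: 3.9
position: [556.0, -202.7, 98.3]
ee_rot: [0.141, 0.99, -0.001, 0.002]
contact_force: [0.3, 1.5, 0.3]
finger_gap: 0.57
```

```bash
python3 -c "
from h import *
togo([554.7,-201.8,96]);tilt()"
```

```text
pos [ 556.  -202.7   98.3] tool delta [1.5 0.5 2.3] yaxis [ 0.279  0.96  -0.001] zaxis [ 0.0034 -0.002  -1.    ] F [0.3 1.5 0.3] gap 0.57 t 3.9 q [-0.55  0.37  1.67  0.    1.09 -1.84]
level turn deg [-0.05  0.22]
```

Call:
servo_tool(
  steps=[0, 1, 0, 0, 0, 0, 0, 0, 0, 0, 0, 0, 0, 0, 0, 0, 0, 0, 0, 0, 0, 0, 0, 0, 0, 0, 0, 0, 0, 0, 0, 0, 0, 0, 0],
)

```text
clock: 4.53
position: [554.9, -202.4, 98.3]
ee_rot: [0.141, 0.99, -0.001, 0.002]
contact_force: [0.4, -0.2, -0.2]
finger_gap: 0.265
```

Call:
servo_tool(
  steps=[0, 0, 0, 0, 0, 0, 0, 0, 0, 0, 0, 0, 0, 0, 0, 0, 0, 0, 0, 0, 0],
)

```text
clock: 4.9
position: [554.9, -202.4, 98.2]
ee_rot: [0.141, 0.99, -0.001, 0.002]
contact_force: [0.5, -0.6, -0.2]
finger_gap: 0.266
```

```bash
python3 -c "
from h import *
togo([554.7,-201.8,96]);tilt()"
```

```text
pos [ 554.9 -202.4   98.2] tool delta [0.4 0.5 2.2] yaxis [ 0.279  0.96  -0.001] zaxis [ 0.0032 -0.0019 -1.    ] F [ 0.5 -0.6 -0.2] gap 0.266 t 4.9 q [-0.55  0.37  1.67  0.    1.09 -1.84]
level turn deg [-0.05  0.21]
```

Call:
servo_tool(
  steps=[0, 0, 0, -15, 0, 0, 0, 0, 0, 0, -30, 0, 0, 0, 0, 0, 0, -40, 0, 0, 0, 0, 0, 0, -40, 0, 0, 0, 0, 0, 0, -30, 0, 0, 0],
)

```text
clock: 5.52
position: [550.7, -199.8, 254.1]
ee_rot: [0.141, 0.99, 0.002, -0.004]
contact_force: [0.7, -0.3, -5.1]
finger_gap: 0.26
```

```bash
python3 -c "
from h import *
togo([467.8,226.2,250]);tilt()"
```

```text
pos [ 550.7 -199.8  254.1] tool delta [198.3 386.1   7. ] yaxis [0.279 0.96  0.003] zaxis [-0.0081  0.0052 -1.    ] F [ 0.7 -0.3 -5.1] gap 0.26 t 5.525 q [-0.55  0.2   1.55  0.    1.4  -1.84]
level turn deg [ 0.16 -0.53]
```

Call:
servo_tool(
  steps=[0, 10, 20, 0, 0, -0.5, 0, 0, 22, 43, 0, 0, 0, 0, 0, 22, 43, 0, 0, 0, 0, 0, 22, 43, 0, 0, 0, 0, 0, 22, 43, 0, 0, 0, 0],
)

```text
clock: 6.15
position: [505.3, 19.3, 252.4]
ee_rot: [0.143, 0.99, 0.002, -0.001]
contact_force: [0.2, 0.7, -4.5]
finger_gap: 0.262
```

Call:
servo_tool(
  steps=[0, 22, 43, 0, 0, 0, 0, 0, 22, 43, 0, 0, 0, 0, 0, 22, 43, 0, 0, 0, 0, 0, 15, 30, 0, 0, 0, 0, 0, 0, 0, 0, 0, 0, 0],
)

```text
clock: 6.78
position: [459.6, 207.0, 246.1]
ee_rot: [0.139, 0.99, 0.002, -0.008]
contact_force: [0.5, -0.0, -4.3]
finger_gap: 0.264
```

```bash
python3 -c "
from h import *
togo([467.8,226.2,250]);tilt()"
```

```text
pos [459.6 207.  246.1] tool delta [-2.5 20.7 -3.9] yaxis [0.276 0.961 0.002] zaxis [-0.0161  0.0065 -0.9998] F [ 0.5 -0.  -4.3] gap 0.264 t 6.775 q [ 0.18  0.02  1.76  0.01  1.37 -1.11]
level turn deg [ 0.1  -0.99]
```

Call:
servo_tool(
  steps=[0, -2, 21, 0, 0, -1, 0, 0, 0, 0, 0, 0, 0, 0, 0, 0, 0, 0, 0, 0, 0],
)

```text
clock: 7.15
position: [463.8, 226.0, 243.0]
ee_rot: [0.139, 0.99, -0.001, -0.002]
contact_force: [-0.1, -0.8, -4.7]
finger_gap: 0.26
```

Run:
```python
from h import *
togo([467.8,226.2,250]);tilt()
for n in ('side','wrist'): snap(n,n+'2.png')
a=cv2.imread('pics/side2.png');b=cv2.imread('pics/wrist2.png')
cv2.imwrite('pics/c2.png',np.hstack([cv2.resize(a[150:,60:360],(400,360)),cv2.resize(b,(400,300))[:300]]) if 0 else np.hstack([cv2.resize(a,(400,300)),cv2.resize(b,(400,300))]))
```

```text
pos [463.8 226.  243. ] tool delta [-3.7  1.3 -7. ] yaxis [ 0.275  0.961 -0.002] zaxis [-5.e-03 -9.e-04 -1.e+00] F [-0.1 -0.8 -4.7] gap 0.26 t 7.15 q [ 0.22  0.05  1.75  0.    1.35 -1.07]
level turn deg [-0.13 -0.26]
```

View pics/c2.png

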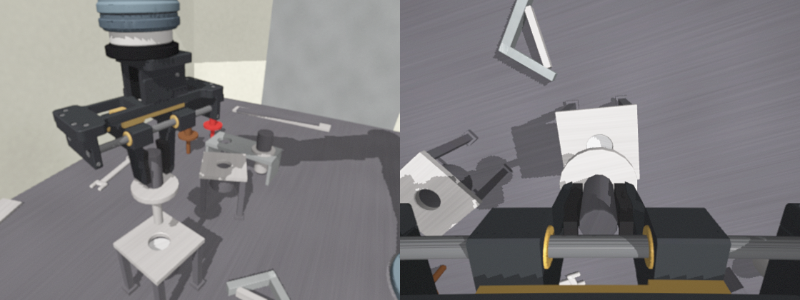

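The left hub with its bright plug is right below the held drift. The collar in the wrist view is at about (595,163) of the composite and the hole just beyond it at (599,140). I measure the collar, shank and hole.

```bash
cat > meas.py <<'E'
from h import *
ci=camera_info('wrist'); z=np.load('pics/wrist2.npz'); d=z['d']; P=cloud(ci,d);H=P[:,:,2]
q=(H>215)&(H<236)&(np.hypot(P[:,:,0]-466,P[:,:,1]-226)<45)
W=P[q]; print('collar top z',np.median(W[:,2]),len(W))
hz=float(np.median(W[:,2]))
cs,_=cv2.findContours(q.astype(np.uint8),cv2.RETR_EXTERNAL,cv2.CHAIN_APPROX_NONE); cc=max(cs,key=cv2.contourArea).reshape(-1,2)
w=onplane(ci,cc,hz)[:,:2]
v=cc[:,1]; w=w[v<=np.percentile(v,60)]
A=np.c_[2*w,np.ones(len(w))]; s=np.linalg.lstsq(A,(w**2).sum(1),rcond=None)[0]; print('collar fit',s[:2].round(1),'r',np.sqrt(s[2]+s[0]**2+s[1]**2))
ci=camera_info('side'); z=np.load('pics/side2.npz'); d=z['d']; P=cloud(ci,d);H=P[:,:,2]
near=np.hypot(P[:,:,0]-466,P[:,:,1]-226)<60
o=ci['origin'][:2]
for lo in range(160,214,9):
    q=near&(H>lo)&(H<lo+9)&(np.hypot(P[:,:,0]-466,P[:,:,1]-226)<25)
    if q.sum()>5:
        m=np.median(P[q],0); vd=(m[:2]-o)/np.linalg.norm(m[:2]-o); print('shank slice',lo,q.sum(),m.round(1),'axis~',(m[:2]+vd*5.5).round(1))
# silhouette direction of collar
q=near&(H>218)&(H<232)&(np.hypot(P[:,:,0]-466,P[:,:,1]-226)<40); print('side collar',q.sum(),np.nanmin(P[q],0).round(1),np.nanmax(P[q],0).round(1))
# hub from side: plate center
q=(H>113)&(H<121)&near; 
s=np.zeros((420,560),np.uint8); s[((H>108)&(H<126)&(np.hypot(P[:,:,0]-468,P[:,:,1]-226)<80))]=1
cs,_=cv2.findContours(1-s,cv2.RETR_LIST,cv2.CHAIN_APPROX_NONE)
for c in cs:
    a=cv2.contourArea(c)
    if 200<a<3000:
        W=onplane(ci,c.reshape(-1,2),117)[:,:2].astype(np.float32); print('side hole?',a,cv2.minEnclosingCircle(W),W.mean(0))
cs,_=cv2.findContours(s,cv2.RETR_EXTERNAL,cv2.CHAIN_APPROX_NONE); c=max(cs,key=cv2.contourArea)
bx=onplane(ci,c.reshape(-1,2),117)[:,:2].astype(np.float32); print('side plate',cv2.minAreaRect(bx))
E
python3 meas.py
```

```text
collar top z 228.0469811800809 4241
collar fit [452.8 228.8] r 22.943022589251814
shank slice 160 75 [460.6 229.7 165.4] axis~ [464.2 225.6]
shank slice 169 89 [460.5 229.6 173.9] axis~ [464.2 225.5]
shank slice 178 88 [460.2 229.5 182.7] axis~ [463.8 225.4]
shank slice 187 95 [460.6 229.3 191.6] axis~ [464.2 225.1]
shank slice 196 43 [460.5 229.5 198.1] axis~ [464.1 225.3]
side collar 1781 [432.6 194.2 221.1] [496.9 257.2 232. ]
side hole? 384.5 ((464.57635498046875, 227.6699676513672), 15.6612548828125) [465.79276 226.9972 ]
side plate ((466.75360107421875, 225.7534942626953), (104.38398742675781, 105.7284164428711), 79.37109375)
```

Call:
servo_tool(
  steps=[0, -3, 1, 10, -0.1, -0.3, 0, 0, 0, 0, 15, 0, 0, 0, 0, 0, 0, 5, 0, 0, 0],
)

```text
clock: 7.62
position: [467.6, 224.7, 211.1]
ee_rot: [0.14, 0.99, -0.0, 0.001]
contact_force: [0.2, -0.7, -4.4]
finger_gap: 0.262
```

```bash
python3 -c "
from h import *
togo([467,226.6,200]);tilt()"
```

```text
pos [467.6 224.7 211.1] tool delta [ 1.2  1.7 11.1] yaxis [ 0.278  0.961 -0.   ] zaxis [ 1.3e-03 -5.0e-04 -1.0e+00] F [ 0.2 -0.7 -4.4] gap 0.262 t 7.625 q [ 0.22  0.08  1.78 -0.    1.28 -1.07]
level turn deg [-0.01  0.08]
```

Call:
servo_tool(
  steps=[0, 1, 2, 5, 0, 0, 0, 0, 0, 0, 7, 0, 0, 0, 0, 0, 0, 7, 0, 0, 0, 0, 0, 0, 2, 0, 0, 0],
)

```text
clock: 8.12
position: [467.0, 227.0, 188.0]
ee_rot: [0.14, 0.99, -0.0, 0.0]
contact_force: [0.2, 0.3, -4.6]
finger_gap: 0.262
```

```bash
python3 -c "
from h import *
togo([467,226.6,185]);tilt()"
```

```text
pos [467. 227. 188.] tool delta [-0.1 -0.3  3. ] yaxis [ 0.277  0.961 -0.001] zaxis [ 2.e-04 -7.e-04 -1.e+00] F [ 0.2  0.3 -4.6] gap 0.262 t 8.125 q [ 0.22  0.11  1.8  -0.    1.24 -1.07]
level turn deg [-0.04  0.02]
```

Tip is in the hole, about 3 mm over the plug. I push slowly from here.

Call:
servo_tool(
  steps=[0, 0, 0, 2, 0, 0, 0, 0, 0, 0, 2, 0, 0, 0, 0, 0, 0, 2, 0, 0, 0],
)

```text
clock: 8.5
position: [468.9, 227.1, 184.5]
ee_rot: [0.14, 0.99, 0.0, 0.003]
contact_force: [-1.4, -1.2, 7.0]
finger_gap: 0.262
```

Call:
servo_tool(
  steps=[0, 0, 0, 2, 0, 0, 0, 0, 0, 0, 2, 0, 0, 0, 0, 0, 0, 2, 0, 0, 0],
)

```text
clock: 8.88
position: [471.8, 226.9, 184.0]
ee_rot: [0.14, 0.99, 0.0, 0.006]
contact_force: [-1.4, -1.8, 6.6]
finger_gap: 0.263
```

Call:
servo_tool(
  steps=[0, 3, 0, 3, 0, 0.7, 0, 0, 2, 0, 4, 0, 0.2, 0, 0, 1, 0, 4, 0, 0.2, 0],
)

```text
clock: 9.25
position: [471.3, 227.8, 180.6]
ee_rot: [0.14, 0.99, 0.002, 0.003]
contact_force: [-1.7, -4.5, 12.7]
finger_gap: 0.261
```

```bash
python3 -c "
from h import *
togo([467,226.6,165]);tilt()"
```

```text
pos [471.3 227.8 180.6] tool delta [ 3.9 -2.4 15.6] yaxis [0.276 0.961 0.005] zaxis [ 0.007  0.003 -1.   ] F [-1.7 -4.5 12.7] gap 0.261 t 9.25 q [ 0.22  0.12  1.8   0.    1.21 -1.07]
level turn deg [0.28 0.34]
```

Call:
servo_tool(
  steps=[0, 3, -2, 4, 0.2, 0.4, 0, 0, 2, -1, 4, 0.1, 0.3, 0, 0, 2, 0, 4, 0.1, 0.3, 0],
)

```text
clock: 9.62
position: [471.7, 227.5, 179.0]
ee_rot: [0.14, 0.99, 0.002, 0.004]
contact_force: [-2.3, -3.7, 13.9]
finger_gap: 0.262
```

```bash
python3 -c "
from h import *
togo([467,226.6,165]);tilt()"
```

```text
pos [471.7 227.5 179. ] tool delta [ 4.4 -2.2 14. ] yaxis [0.276 0.961 0.006] zaxis [ 0.0081  0.0034 -1.    ] F [-2.3 -3.7 13.9] gap 0.262 t 9.625 q [ 0.22  0.12  1.8   0.    1.21 -1.07]
level turn deg [0.32 0.39]
```

Call:
servo_tool(
  steps=[0, 5, -3, 6, 0.3, 0.6, 0, 0, 5, -2, 6, 0.3, 0.6, 0, 0, 4, -2, 6, 0.3, 0.6, 0],
)

```text
clock: 10.0
position: [466.7, 226.9, 172.7]
ee_rot: [0.14, 0.99, 0.002, -0.0]
contact_force: [1.0, 0.7, 9.2]
finger_gap: 0.265
```

```bash
python3 -c "
from h import *
togo([467,226.6,165]);tilt();snap('side','side3.png')"
```

```text
pos [466.7 226.9 172.7] tool delta [-0.4 -0.3  7.7] yaxis [0.277 0.961 0.003] zaxis [-2.0e-04  3.1e-03 -1.0e+00] F [1.  0.7 9.2] gap 0.265 t 10.0 q [ 0.22  0.13  1.81  0.    1.2  -1.07]
level turn deg [ 0.17 -0.06]
```

View pics/side3.png

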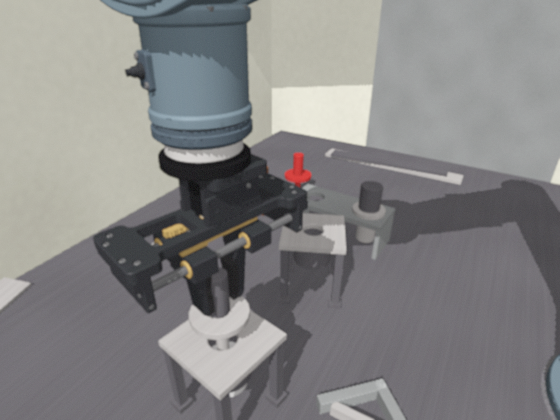

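The collar is at (219,312), about 30 mm over the plate, with the shank in the hole. The plug's foot now shows below at (238,388). I check whether the drift has slipped in the grip.

```bash
python3 -c "
from h import *
ci=camera_info('side'); z=np.load('pics/side3.npz'); P=cloud(ci,z['d'])
print('collar top', P[322:328,205:215].reshape(-1,3).mean(0).round(1), P[308:320,197:203].reshape(-1,3).mean(0).round(1))
print('plug?',P[384:394,234:242].reshape(-1,3).mean(0).round(1))"
```

```text
collar top [464.3 245.6 159. ] [477.8 244.  165.9]
plug? [440.8 238.6  63.3]
```

Call:
servo_tool(
  steps=[0, 2, -1, 6, 0.1, 0.2, 0, 0, 2, -1, 6, 0.1, 0.2, 0, 0, 2, -1, 6, 0.1, 0.2, 0],
)

```text
clock: 10.42
position: [461.9, 226.2, 156.0]
ee_rot: [0.14, 0.99, 0.001, -0.003]
contact_force: [-1.1, 0.4, -3.7]
finger_gap: 0.263
```

```bash
python3 -c "
from h import *
togo([467,226.6,141]);tilt()"
```

```text
pos [461.9 226.2 156. ] tool delta [-4.9  1.8 15. ] yaxis [0.277 0.961 0.   ] zaxis [-0.0066  0.0023 -1.    ] F [-1.1  0.4 -3.7] gap 0.263 t 10.425 q [ 0.22  0.14  1.83  0.    1.18 -1.07]
level turn deg [ 0.03 -0.4 ]
```

Call:
servo_tool(
  steps=[0, -4, 1, 1, 0, -0.4, 0, 0, -1, 1, 3, 0, 0, 0, 0, 0, 0, 2, 0, 0, 0],
)

```text
clock: 10.8
position: [466.1, 226.4, 147.6]
ee_rot: [0.14, 0.99, -0.001, -0.002]
contact_force: [-0.5, -0.7, -4.6]
finger_gap: 0.26
```

```bash
python3 -c "
from h import *
togo([467,226.6,141]);tilt();ci,im,d=snap('side','side4.png')
P=cloud(ci,d)
q=(np.hypot(P[:,:,0]-467,P[:,:,1]-226.6)<34)&(P[:,:,2]>126)&(P[:,:,2]<150); h=np.histogram(P[q][:,2],12,(126,150)); print(h)
cv2.imwrite('pics/s4c.png',cv2.resize(im[260:420,120:320],(800,600))[:,:,::-1])"
```

```text
pos [466.1 226.4 147.6] tool delta [-0.8  0.4  6.6] yaxis [ 0.277  0.961 -0.002] zaxis [-3.3e-03 -6.0e-04 -1.0e+00] F [-0.5 -0.7 -4.6] gap 0.26 t 10.8 q [ 0.22  0.16  1.83  0.    1.16 -1.07]
level turn deg [-0.09 -0.17]
(array([ 41,  68,  87, 559, 682,  23,  29,  21,  26,  22,  16,  34]), array([126., 128., 130., 132., 134., 136., 138., 140., 142., 144., 146.,
       148., 150.]))
```

View pics/s4c.png

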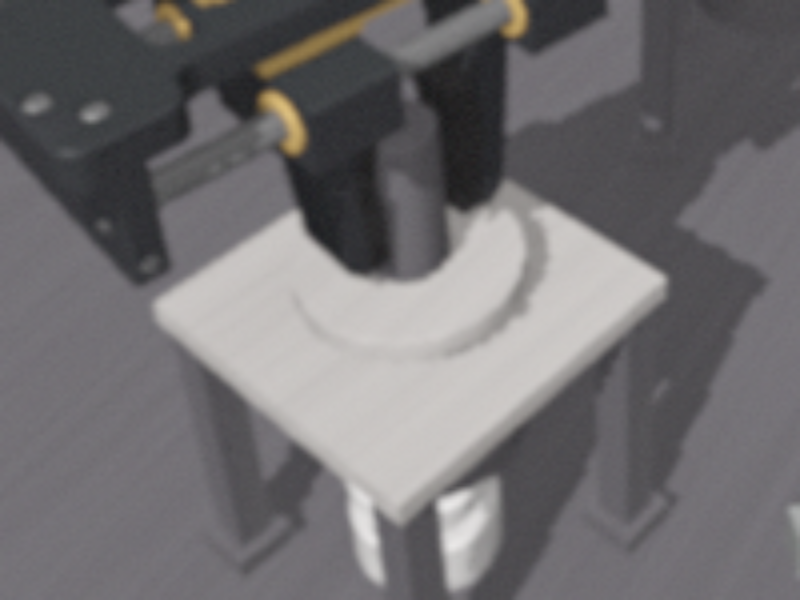

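The plug stands on the table under the hub, at about (420,540) in the crop. The collar is about 8 mm above the plate. I seat it gently.

Call:
servo_tool(
  steps=[0, -1, 0, 3, -0.1, -0.2, 0, 0, 0, 0, 3, 0, 0, 0, 0, 0, 0, 2, 0, 0, 0],
)

```text
clock: 11.22
position: [466.9, 226.2, 140.1]
ee_rot: [0.14, 0.99, 0.0, 0.0]
contact_force: [-10.5, -1.8, 17.0]
finger_gap: 0.26
```

Call:
servo_tool(
  steps=[0, 0, 0, 2, 0, 0, 0, 0, 0, 0, 2, 0, 0, 0, 0, 0, 0, 1, 0, 0, 0],
)

```text
clock: 11.6
position: [467.0, 226.2, 140.4]
ee_rot: [0.139, 0.99, -0.0, 0.0]
contact_force: [-2.6, -1.1, 0.1]
finger_gap: 0.263
```

```bash
python3 -c "
from h import *
togo([467,226.6,138.6]);tilt()"
```

```text
pos [467.  226.2 140.4] tool delta [0.1 0.4 1.8] yaxis [ 0.276  0.961 -0.001] zaxis [ 8.e-04 -9.e-04 -1.e+00] F [-2.6 -1.1  0.1] gap 0.263 t 11.6 q [ 0.22  0.17  1.83 -0.    1.14 -1.07]
level turn deg [-0.04  0.06]
```

Call:
servo_tool(
  steps=[0.35, 0, 0, 0, 0, 0, 0, 0.5, 0, 0, 0, 0, 0, 0, 0.7, 0, 0, 0, 0, 0, 0, 0.7, 0, 0, 0, 0, 0, 0],
)

```text
clock: 12.1
position: [469.0, 226.6, 141.8]
ee_rot: [0.139, 0.99, 0.001, 0.003]
contact_force: [0.1, -0.7, 0.3]
finger_gap: 0.669
```

Call:
servo_tool(
  steps=[0.7, 0, 0, -10, 0, 0, 0, 0.7, 0, 0, -20, 0, 0, 0, 0.7, 0, 0, -30, 0, 0, 0, 0.7, 0, 0, -40, 0, 0, 0, 0.7, 0, 0, -30, 0, 0, 0],
)

```text
clock: 12.72
position: [466.9, 226.2, 275.2]
ee_rot: [0.139, 0.99, -0.0, 0.0]
contact_force: [-0.1, -0.7, -0.1]
finger_gap: 0.698
```

Call:
servo_tool(
  steps=[0.7, 10, -40, 0, 0, 0, 0, 0.7, 20, -50, 0, 0, 0, 0, 0.7, 20, -50, 0, 0, 0, 0, 0.7, 0, -40, 0, 0, 0, 0, 0.7, 0, 0, 0, 0, 0, 0],
)

```text
clock: 13.35
position: [369.2, 63.6, 281.9]
ee_rot: [0.138, 0.99, 0.001, 0.007]
contact_force: [0.1, -0.6, -0.6]
finger_gap: 0.701
```

```bash
python3 -c "
from h import *
togo([467,226.6,138.6])
out=[]
for n,(v0,v1,u0,u1) in dict(side=(260,420,120,333),top=(190,310,60,220)).items():
    ci,im,d=snap(n,n+'5.png'); P=cloud(ci,d)
    r=np.hypot(P[:,:,0]-467,P[:,:,1]-226.2)
    for lo,hi in((121,129),(168,180),(35,52)):
        q=(r<36)&(P[:,:,2]>lo)&(P[:,:,2]<hi)
        if q.sum()>5: print(n,lo,q.sum(),np.median(P[q],0).round(1),P[q].min(0).round(1),P[q].max(0).round(1))
    out.append(cv2.resize(im[v0:v1,u0:u1],(400,300)))
cv2.imwrite('pics/c5.png',np.hstack(out)[:,:,::-1])"
```

```text
pos [369.2  63.6 281.9] tool delta [-47.4 183.1 144.5] yaxis [0.274 0.962 0.003] zaxis [ 1.410e-02 -9.000e-04 -9.999e-01] F [ 0.1 -0.6 -0.6] gap 0.701 t 13.35 q [-0.15 -0.36  2.02  0.    1.47 -1.44]
side 121 1646 [459.2 234.1 126.4] [436.  192.8 121. ] [499.9 256.7 129. ]
side 168 412 [465.4 227.9 176.4] [455.9 213.3 168. ] [480.4 237.1 178.3]
side 35 94 [449.1 237.2  44.1] [445.3 221.6  39.1] [482.9 251.   47.9]
top 121 716 [469.3 219.8 125.9] [433.2 194.7 121. ] [501.6 258.4 128.9]
top 168 172 [468.8 224.8 175.6] [457.8 213.6 168.7] [479.9 238.7 179.3]
```

View pics/c5.png

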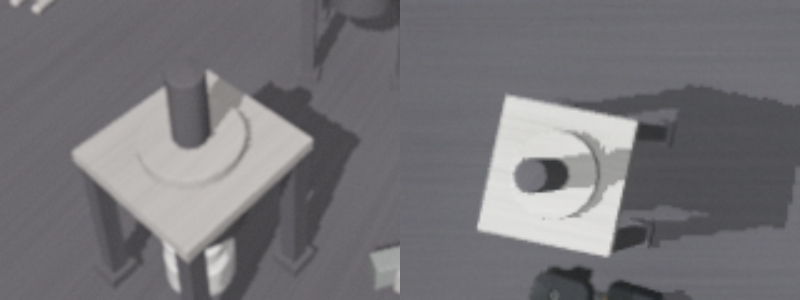

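The drift stands upright with its collar flat: collar top about 126 mm (expected 125), handle top about 176 (expected 175). The plug's top is at about 45 mm, so it stands on the table. The arm is clear, so I hand the job in.

```bash
python3 -c "
from h import *
print(env.job_done())"
```

```text
the job is handed in; nothing more can be done
None
```

The job is done and handed in. The plug is out of the left-hand hub and on the table, and the slim drift stands seated in that hub. The arm was clear of everything when I handed in, at about 13.5 s of the 42 s allowed.

- **What I did:** I took the slim drift from the rack and lowered its shank into the hub at about (467, 226). I then pushed in small steps at about 11 to 19 N until the plug fell. I eased the collar down, opened the gripper and backed away. I never touched the thick drift or the red and brown look-alikes.
- **Last checks:** Both cameras put the collar top at about 126 mm (expected 125) and the handle top at about 176 mm (expected 175), with the drift upright. The side camera put the plug's top at about 44 mm, so it stands on the table (it is 45 mm high).
- **What disagreed:**
  - The arm drifted sideways by up to 5 mm during the push; I corrected this on the way, and it stayed within the hole's clearance.
  - A circle fit to the half-hidden collar in the wrist view gave a radius of 23 mm instead of 32. I did not use it and took the shank's position from the side view.

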